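# Calibrate the motion sensor with its hanging target

### The arm

A 7-joint arm with a two-finger parallel gripper is mounted at the origin on the work surface. World frame = base frame: x ahead of the robot, y to its left, z up, the work surface at z = 0. Lengths are in m, angles in rad, forces in N, time in s.
With the tool pointing down it reaches from about 0.425 to 1.025 m from the base axis. Payload 9.4 kg.
Tool frame: the origin (TCP) lies midway between the tips of the shut fingers; the grasp point (between the pads) lies r.hold_point_z behind it (r.hold_point_z is the distance from the TCP to the grasp point, in m); z points along the fingers, y is the line along which they close (so a half turn about z gives the same grasp; the last joint's range is limited). The gripper opens to 85 mm and grips with 20 to 120 N. Pads are 22 mm wide; open, the fingers measure 114 mm over their backs; the gripper's body (76 mm by 85 mm) begins 54 mm behind the grasp point. The pads swing forward as they close: fully open they stand 13 mm farther back than shut.
Start: joints at [1.239, 0.599, -0.003, 1.599, 0.002, 0.943, -0.08], TCP at [0.183, -0.702, 0.231] pointing down, gripper open.
Joint ranges: [-2.57, 2.57], [-0.35, 1.97], [-1.29, 1.29], [0.11, 2.56], [-1.05, 4.19], [0.11, 1.86], [-2.63, 2.63]. Speed limits (rad/s): [2.22, 2.22, 3.01, 3.01, 3.14, 3.14, 3.14].

### API

Orientations are given as a rotation vector (axis times angle).
In Python, from cell import r, capture, camera_params, workorder gives the robot as it stands. The module is installed in compiled form; this text tells all that it offers.
- The arm moves only by the tool arm_command, never from a script. Its arguments are lists of equal length, an entry for each row: "linear": the shift along the tool's x, y, z in mm, a list of three; "rot": the turn, a rotation vector about the tool's x, y, z in rad, a list of three; "grip": the closure, from 0 (fully open) to 1 (shut). A call has 1 to 20 rows; each row is the pose to reach, as a shift and turn from the pose commanded when the call began, along the tool's axes at that moment; what a row does not reach only later rows make up. A row lasts 1/12 s, in which the tool goes at most 41.7 mm and 7.16 degrees, less where a joint would pass 70% of its speed; a pose out of reach is approached as far as the arm can. A call with a gripper value outside its range is refused whole. The fingers move at their own pace and stop on an object; the grip force is fixed at half the most. Time passes only in rows, so rows that repeat a pose let the fingers close. It gives the time, the measured TCP pose, the force, the opening and the grip force at its end, in the units of the state.
- r.get_state(): the state, without advancing time (a new reading comes with each control period).
- capture(name): name is "side" or "top" or "wrist"; returns (picture, depth): 420x560x3 uint8, blue, green, red; 420x560 float32, m along the optical axis (not along the pixel's ray), 0 where there is no reading.
- camera_params(name): a dict with "vfov" (degrees; the focal length in pixels is half the picture's height over the tangent of half this angle, whatever the lens; pixels are square), "cx", "cy" (the principal point, pixels), "rvec" (rotation vector, rad) and "tvec" (3), from world to camera coordinates, as OpenCV has them. Camera axes: x right, y down, z forward; pixel columns grow to the right and rows downward; lengths in m; the calibration is good to about 2 mm. A picture is of the moment at which its call begins: read the wrist's pose just before it. camera_params takes no time and is no camera call; for the wrist camera it gives the pose at the moment of the call.
- workorder.job_done(): hands the job in; it is judged then, once.
The state is a dict: "time_s": time; "joints": joint angles; "dq": joint speeds; "joint_torque": joint torques, N m; "eef_pos": TCP position; "orientation": TCP orientation; "ft_force": force on the tool from outside, world axes, zero at the start; "moment": the same for the moment, N m; "grip_width": finger opening in m; "grip_force": force on a finger pad.
Only numpy, scipy, OpenCV 4.12 (cv2) and the standard library are available. Lean on these libraries where they do the work, as an engineer would, in place of code of your own. Each camera call takes 0.05 s, during which the arm holds its last target. There are 200 camera calls.

### The job

Calibrate the ultrasonic motion sensor: take the hanging target out of its wooden stand, hook it over the horizontal steel rod near the rod's free end, slide it along the rod until it rests against the stop collar, and let go of it so that it hangs still. Then take the blunt probe from its block, reach its tip down the hole in the top of the sensor and press the recessed calibration button all the way down. Finish while still holding the button down with the probe in the gripper, and leave the jar, the beaker and the bottle alone.

Things in the scene. Friction and masses are not known exactly. Their poses are not given: they have to be found in the camera images.
- rig: fixed calibration rig: plywood board 100 x 520 x 18 mm flat on the bench, long side along its y axis, origin at the centre of the board's underside, z up. A steel upright (12 mm thick, top 243 mm above the bench, with a dark 30 mm clamp block at rod height) stands at its y = +225 mm and carries the horizontal rod
- rod (a point): point on the axis of the horizontal steel rod, 12 mm in diameter, 175 mm above the bench, straight above the board's centre; same axes as the rig. The rod runs along this y axis from the clamp at y = +210 mm to its free end at y = -55 mm and stands free all round between them, the collar apart
- rod_end (a point): centre of the rod's free end, which points to the sensor
- collar: stop collar clamped on the rod: aluminium ring 30 mm in diameter, 18 mm long along the rod (9 mm either side of its origin, which lies on the rod's axis), its small thumb screw pointing down. It sits at the rod's y = +60 to +130 mm. The target has to rest against its face towards the free end (its -y face)
- target_stem (a point): Grasp point of the loose hanging target (110 to 180 g): on its black square stem, 12 x 12 mm, which reaches 24 mm above and 31 mm below this point. Axes: z up along the stem, y square to the plate (along the rod once hung), x across. At first it stands upright in its stand, x within 0.3 rad of straight away from the robot, this point about 185 mm above the bench
- target_seat (a point): Point of the target that lies on the rod's axis once hung, 48 mm below target_stem, same axes. Here is a hook 24 mm long in y: an upside-down V roof that sits on the rod. Its shank is on the -x side (x = -11 to -15 mm) and goes down to a black clamp 46 mm below; its tip on the +x side (x = 11 to 15 mm) ends 8 mm below, which leaves the mouth on +x open from 8 to 46 mm below this point
- target_plate (a point): Centre of the target's white plate, 70 (x) x 6 (y) x 77 mm, 86 mm below target_seat; its lower edge is 125 mm below target_seat. To hang the target: with the rod level with the hook's mouth and x pointing to the rod, move it in +x until the rod is under the roof, then lower it. Pressed hard on the rod it drags: slide it with little downward push
- stand: fixed wooden stand of the target, 82 x 60 x 42 mm, origin at the centre of its underside; the plate stands in a slot 7.5 mm wide along its x axis and 30 mm deep, open at the top; lift straight up
- sensor: fixed motion sensor, grey box 66 (x) x 60 (y) x 102 mm on the rig's board, looking along the rod with its round grille on the +y face; origin at the centre of its underside
- cal_hole (a point): centre of the mouth of the calibration hole in the sensor's flat top, 12 mm in diameter, straight down, 120 mm above the bench. The white top of the button (9 mm in diameter) lies 14 mm below the mouth
- cal_button (a joint): travel of the recessed calibration button, 0 = out, 0.005 m = fully down; it springs back. It begins to move at 2 N and is fully down at 4.5 N
- probe_tip (a point): blunt lower end of the loose probe, same axes as probe_handle: a steel shaft 5 mm in diameter and 45 mm long, then a steel shoulder 15 mm in diameter and the handle
- probe_handle (a point): grasp point of the probe (30 to 55 g), at half height of its round wooden handle, 13 mm in diameter; on the probe's axis, 90 mm above the tip; the handle reaches 40 mm above and 39 mm below this point. Its z axis points up from tip to handle. At the start the probe stands upright in its block and this point is about 99 mm above the bench
- block: fixed wooden block 56 x 56 x 54 mm with the hole (7 mm in diameter, 50 mm deep) in which the probe stands on its shoulder; origin at the centre of its underside; lift straight up
- jar: bystander: small glass jar with a red lid, 54 mm in diameter, 72 mm tall; origin under its centre
- beaker: bystander: clear plastic beaker 68 mm in diameter, 85 mm tall, behind the rig; origin under its centre
- flask: bystander: green glass bottle 52 mm in diameter, 120 mm tall, beside the sensor's end of the rig; origin under its centre
Things that resemble listed ones, but are neither listed nor needed, are in the scene too. What is shaped like the part that bears target_stem but orange or red is not meant.

How it is judged:
By the outcome, as a careful person would: the job done as asked, in the order asked, and still so for the second after the job is handed in, while the arm keeps its last pose, push and grip.
It also fails if it takes over 61 s, if anything falls off the work surface, if the arm or the gripper's body presses on something with over 40 N, if the wrist force passes 120 N, or if a joint passes its speed limit or range.

## Working session

There is one attempt and no reset: what is moved stays moved. The work goes in short steps, Python scripts to look and compute and a tool call to move; the robot and the scene stay as the last step left them, time stands still between calls to the robot, and variables do not carry over. Pictures are saved under pics/ and viewed, at most 10 in all, crops included, and the job is handed in when it is done.

Besides the shell and the picture viewer there is one more tool, called after ">>>" as name(argument=value, ...), one argument or row to a line, values as JSON. arm_command: Moves the arm, as the interface text tells. Its arguments: {"type":"object","properties":{"linear":{"type":"array"},"rot":{"type":"array"},"grip":{"type":"array"}},"required":["linear","rot","grip"]}

```bash
mkdir -p pics; cat > h.py <<'E'
import numpy as np, cv2
from cell import r, capture, camera_params, workorder
from scipy.spatial.transform import Rotation as R
def cam(name):
    p=camera_params(name); f=210/np.tan(np.radians(p['vfov']/2))
    return f,p['cx'],p['cy'],R.from_rotvec(np.ravel(p['rvec'])).as_matrix(),np.ravel(p['tvec'])
def cloud(d,c):
    f,cx,cy,Rm,t=c
    v,u=np.mgrid[0:d.shape[0],0:d.shape[1]]
    P=np.stack([(u-cx)/f*d,(v-cy)/f*d,d],-1)
    W=(P-t)@Rm; W[d<=0]=np.nan
    return W
def proj(X,c):
    f,cx,cy,Rm,t=c; q=np.atleast_2d(X)@Rm.T+t
    return np.c_[q[:,0]/q[:,2]*f+cx,q[:,1]/q[:,2]*f+cy]
def snap(n,tag):
    c=cam(n); im,d=capture(n); np.savez(f'{tag}.npz',im=im,d=d,W=cloud(d,c)); cv2.imwrite(f'pics/{tag}.png',im); return im,d,cloud(d,c),c
def rel(pos,rotm=None):
    s=r.get_state(); T=R.from_rotvec(s['orientation'])
    return T.inv().apply(np.array(pos)-s['eef_pos'])*1000
E
python3 - <<'E'
from h import *
s=r.get_state(); print(s, r.hold_point_z); print(R.from_rotvec(s['orientation']).as_matrix().round(3))
a=snap('side','side1')
b=snap('top','top1')
for n in('side','top'):
    c=cam(n); print(n,c[0],c[1:3],(-c[3].T@c[4]).round(3), c[3].round(2).tolist(), {k:v for k,v in camera_params(n).items() if k not in('rvec','tvec')})
cv2.imwrite('pics/both.png',cv2.resize(np.vstack([a[0],b[0]]),None,fx=.71,fy=.71))
E
```

```text
{'time_s': 0.0, 'joints': array([ 1.2392962 ,  0.60012568, -0.00258125,  1.60014094,  0.00177169,
        0.94287318, -0.07983174]), 'dq': array([ 7.22145071e-04,  4.78523138e-05,  7.80030412e-04,  5.40483223e-04,
       -1.23392751e-03, -1.17506615e-04,  9.10615018e-05]), 'joint_torque': array([-5.42332109e-04, -7.76432705e+01,  1.56469077e+00, -2.58007622e+01,
        1.23766938e-02,  9.09121736e-03, -5.56814115e-06]), 'eef_pos': array([ 0.18263311, -0.70113242,  0.23041203]), 'orientation': array([-3.11461881e+00, -3.99029199e-01,  4.59714387e-04]), 'ft_force': array([ 0.07203973,  0.44286017, -0.20416142]), 'moment': array([-0.05017145,  0.05468752,  0.01938818]), 'grip_force': 0.0, 'grip_width': 0.0858212862844594} 0.0187
[[ 0.968  0.252 -0.   ]
 [ 0.252 -0.968  0.001]
 [-0.    -0.002 -1.   ]]
side 482.3937887947442 (274.9795576127633, 210.24118153457292) [0.362 0.806 0.657] [[-0.98, -0.2, 0.01], [-0.11, 0.47, -0.88], [0.17, -0.86, -0.48]] {'vfov': 47.04977734007455, 'cx': 274.9795576127633, 'cy': 210.24118153457292}
top 413.65840529116304 (280.2432428573884, 206.34130530798785) [ 0.365 -0.132  1.213] [[-0.0, -1.0, 0.0], [-0.98, 0.0, -0.19], [0.19, -0.0, -0.98]] {'vfov': 53.83064452598648, 'cx': 280.2432428573884, 'cy': 206.34130530798785}
```

View pics/side1.png

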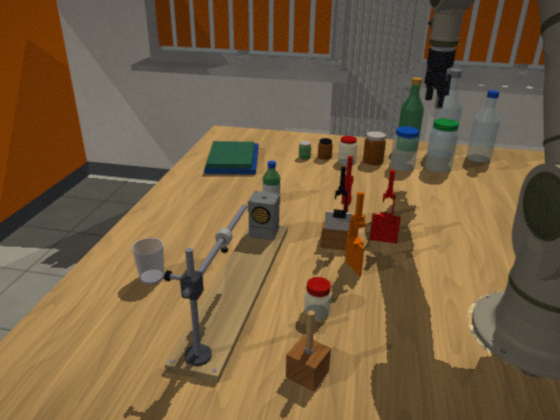

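View pics/top1.png

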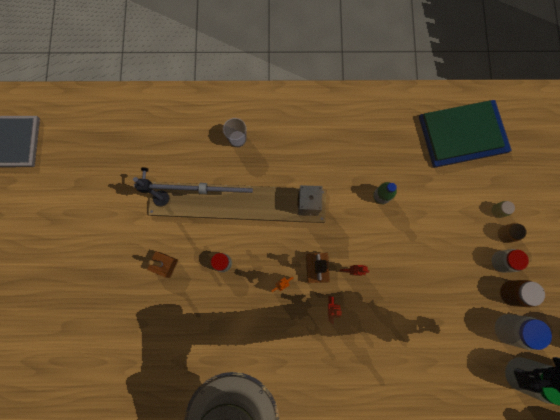

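```bash
python3 - <<'E'
from h import *
a=np.load('side1.npz');b=np.load('top1.npz')
A=cv2.resize(a['im'][140:280,290:430],(400,400),interpolation=2)
B=cv2.resize(b['im'][220:330,270:380],(400,400),interpolation=2)
cv2.imwrite('pics/crop1.png',np.hstack([A,B]))
W=b['W'];im=b['im']
def p(n,u,v,k=1):
    Z=(b if n=='t' else a)['W'][v-k:v+k+1,u-k:u+k+1].reshape(-1,3); print(n,u,v,np.nanmedian(Z,0).round(4))
for u,v in[(320,265),(320,258),(311,200),(311,190),(160,263),(152,262),(204,189),(250,190),(160,188),(220,261),(230,189)]:p('t',u,v)
for u,v in[(342,175),(340,213),(310,315),(264,195),(224,238),(338,222)]:p('s',u,v)
# region around the stand: height histogram
M=(abs(W[...,0]-np.nanmedian(W[262:270,312:326,0]))<.09)
c=cam('top')
def rect(n,lo,hi,zl,zh):
    X=(b if n=='t' else a)['W']; m=(X[...,0]>lo[0])&(X[...,0]<hi[0])&(X[...,1]>lo[1])&(X[...,1]<hi[1])&(X[...,2]>zl)&(X[...,2]<zh)
    q=X[m][:,:2]
    if len(q)<5: print('few',len(q));return
    rr=cv2.minAreaRect((q*1000).astype(np.float32)); print(n,zl,zh,len(q),q.mean(0).round(4),rr,np.median(X[m][:,2]))
for u,v,zl,zh in[(318,267,.034,.05),(318,267,.06,.14),(318,267,.15,.23),(311,200,.11,.13),(311,200,.005,.03),(160,263,.045,.06),(160,263,.08,.16)]:
    z=(zl+zh)/2; f,cx,cy,Rm,t=c; ray=Rm.T@np.array([(u-cx)/f,(v-cy)/f,1]); C=-Rm.T@t; q=C+ray*(z-C[2])/ray[2]
    for n in 'ts': rect(n,q[:2]-.06,q[:2]+.06,zl,zh)
rect('t',[.3,-.2],[.7,.35],.15,.185); rect('s',[.3,-.2],[.7,.35],.15,.185)
rect('t',[.3,-.3],[.7,.35],.012,.024)
E
```

```text
t 320 265 [ 0.4134 -0.2351  0.1675]
t 320 258 [ 0.436  -0.2434  0.0873]
t 311 200 [ 0.5891 -0.2196  0.118 ]
t 311 190 [ 0.6173 -0.2198  0.1209]
t 160 263 [0.4251 0.1921 0.0756]
t 152 262 [0.4244 0.1947 0.1381]
t 204 189 [0.6052 0.0572 0.1886]
t 250 190 [ 0.6046 -0.0588  0.1803]
t 160 188 [0.6125 0.1739 0.176 ]
t 220 261 [0.43   0.0293 0.0709]
t 230 189 [ 0.6064 -0.0076  0.1802]
s 342 175 [ 0.4128 -0.232   0.1921]
s 340 213 [ 0.41   -0.232   0.0905]
s 310 315 [0.4238 0.205  0.1368]
s 264 195 [ 0.5992 -0.2272  0.1194]
s 224 238 [0.6062 0.0745 0.179 ]
s 338 222 [ 0.413  -0.2352  0.0617]
t 0.034 0.05 438 [ 0.4111 -0.2381] ((412.8839111328125, -241.20726013183594), (82.23949432373047, 59.9478645324707), 2.2601022720336914) 0.04180321360332567
s 0.034 0.05 299 [ 0.4212 -0.2236] ((420.62030029296875, -234.66319274902344), (66.53506469726562, 63.63306427001953), 2.076230525970459) 0.04116738193169147
t 0.06 0.14 79 [ 0.4113 -0.238 ] ((413.2588806152344, -240.3383026123047), (67.17308807373047, 23.273639678955078), 3.8254685401916504) 0.08998004431404041
s 0.06 0.14 347 [ 0.415  -0.2337] ((41
[... 1425 characters left out ...]
29039764404297, 11.13476276397705), 53.492034912109375) 0.12380284549731227
s 0.08 0.16 237 [0.4238 0.2047] ((424.3728942871094, 202.9806365966797), (13.024895668029785, 12.92895221710205), 62.26872634887695) 0.11364390732243836
t 0.15 0.185 531 [0.6102 0.0818] ((626.4461669921875, 87.50032043457031), (304.997802734375, 58.360198974609375), 87.66140747070312) 0.17882162238530003
s 0.15 0.185 1047 [0.5882 0.1083] ((557.8040771484375, 12.334442138671875), (467.826904296875, 167.3021240234375), 56.29653549194336) 0.17799796803081086
t 0.012 0.024 4612 [ 5.988e-01 -2.000e-04] ((493.35113525390625, -13.1324462890625), (538.3010864257812, 329.6712951660156), 86.88379669189453) 0.017428038648305097
```

View pics/crop1.png

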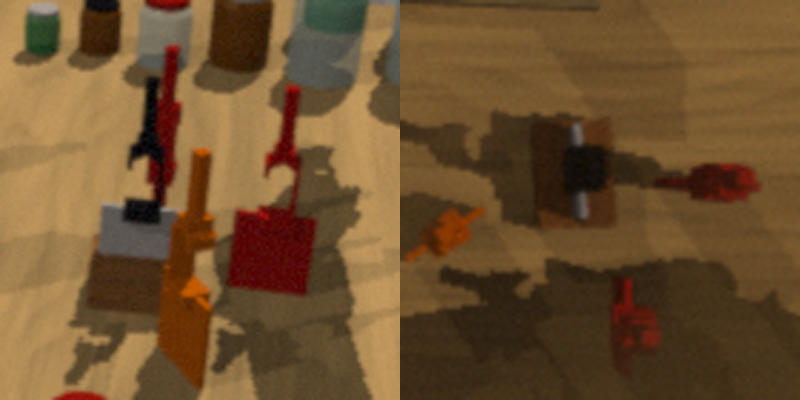

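```bash
python3 - <<'E'
from h import *
for n in('top','side'):
    D=np.load(n+'1.npz');W=D['W'];im=D['im'].astype(int)
    X,Y,Z=W[...,0],W[...,1],W[...,2]
    def fit(m,ax,name,lab=''):
        q=W[m]
        if len(q)<8: print(n,name,'few',len(q));return
        o=1-ax
        for _ in range(4):
            k=np.polyfit(q[:,ax],q[:,o],1); e=q[:,o]-np.polyval(k,q[:,ax]); q=q[abs(e)<2.5*e.std()+1e-4]
        print(n,name,len(q),'slope',k[0].round(4),'at0',k[1].round(4),'range',q[:,ax].min().round(4),q[:,ax].max().round(4),'mean',q.mean(0).round(4))
    box=lambda a,b,c,d,e,f:(X>a)&(X<b)&(Y>c)&(Y<d)&(Z>e)&(Z<f)
    rod=box(.575,.635,-.07,.04,.16,.19); fit(rod,1,'rod')
    fit(box(.575,.635,.10,.16,.16,.19),1,'rod2'); fit(box(.575,.635,-.07,.16,.165,.183),1,'rodall')
    col=box(.57,.64,.04,.12,.183,.2); q=W[col]; print(n,'collar y',np.percentile(q[:,1],[1,50,99]).round(4),'x',np.median(q[:,0]).round(4),'z',q[:,2].max().round(4)) if len(q) else None
    # end of rod
    q=W[rod]; print('rod ymin',np.percentile(q[:,1],[0,2]).round(4))
    # board edges
    b=box(.5,.7,-.3,.3,.012,.022); q=W[b]
    for lo,hi,f in[(.5,.6,np.min),(.6,.7,np.max)]:
        e=[]
        for y in np.arange(-.15,.2,.01):
            s=q[abs(q[:,1]-y)<.005]; s=s[(s[:,0]>lo)&(s[:,0]<hi)]
            if len(s)>3: e.append((y,f(s[:,0])))
        if len(e)>3:
            e=np.array(e);k=np.polyfit(e[:,0],e[:,1],1); 
            for _ in range(3):
                rs=abs(e[:,1]-np.polyval(k,e[:,0])); e=e[rs<2*np.median(rs)+1e-3]; k=np.polyfit(e[:,0],e[:,1],1)
            print(n,'edge',k.round(4),len(e))
    gray=(im.max(-1)-im.min(-1)<25)
    pl=box(.36,.47,-.28,-.2,.06,.098)&(im.min(-1)>60); fit(pl,0,'plate')
    st=box(.39,.44,-.27,-.21,.165,.23); q=W[st]; print(n,'stem',q.mean(0).round(4),q[:,:2].min(0).round(4),q[:,:2].max(0).round(4),'zmax',q[:,2].max())
    # dark hole/button in sensor top
    if n=='top':
        print(im[190:212,300:324].sum(-1)//3)
    for nm,c in(('red1',(.41,-.33)),('red2',(.33,-.27)),('or',(.37,-.14))):
        q=W[box(c[0]-.05,c[0]+.05,c[1]-.06,c[1]+.035,.03,.3)]
        if len(q): print(n,nm,q.min(0).round(3),q.max(0).round(3))
E
```

```text
top rod 188 slope 0.0474 at0 0.6069 range -0.0641 0.0388 mean [ 0.6063 -0.0134  0.1787]
top rod2 108 slope 0.0432 at0 0.6075 range 0.1002 0.16 mean [0.6131 0.1304 0.1784]
top rodall 362 slope 0.0471 at0 0.6068 range -0.0641 0.16 mean [0.609  0.0451 0.1786]
top collar y [0.0535 0.0627 0.091 ] x 0.6102 z 0.192
rod ymin [-0.0641 -0.0637]
top edge [0.0488 0.558 ] 35
top edge [0.0441 0.6565] 31
top plate 25 slope 0.0473 at0 -0.2601 range 0.3799 0.4468 mean [ 0.4127 -0.2406  0.0895]
top stem [ 0.4126 -0.2395  0.2009] [ 0.4067 -0.2459] [ 0.4188 -0.2348] zmax 0.2103317668192446
[[52 67 71 71 71 72 70 71 69 71 68 70 71 71 74 75 74 71 69 73 71 73 77 80]
 [60 72 70 72 72 73 68 72 70 70 72 68 68 69 70 73 72 72 74 71 75 75 80 82]
 [59 69 70 71 70 70 70 71 68 70 69 71 69 70 71 71 71 71 71 71 75 77 79 80]
 [61 72 73 72 72 72 72 69 70 71 72 71 73 69 69 69 70 72 69 73 74 73 79 78]
 [58 70 74 72 71 72 71 68 68 72 70 68 72 71 71 71 66 70 72 69 72 76 78 83]
 [57 67 71 72 69 72 69 67 67 62 51 50 57 69 72 74 72 75 71 75 75 75 80 81]
 [58 66 67 70 74 73 69 68 64 49 40 35 45 63 71 72 74 73 74 72 73 74 80 84
[... 1343 characters left out ...]
.0396 mean [ 0.6054 -0.0085  0.1783]
side rod2 147 slope 0.0383 at0 0.6069 range 0.1 0.1595 mean [0.6119 0.1306 0.1784]
side rodall 448 slope 0.0446 at0 0.605 range -0.0626 0.1595 mean [0.6078 0.0618 0.178 ]
side collar y [0.0581 0.0697 0.076 ] x 0.6089 z 0.1907
rod ymin [-0.0626 -0.0591]
side edge [0.0467 0.5577] 35
side edge [0.0488 0.6571] 32
side plate 185 slope 0.0468 at0 -0.2553 range 0.3814 0.448 mean [ 0.4189 -0.2357  0.0733]
side stem [ 0.4128 -0.2332  0.1894] [ 0.4069 -0.2405] [ 0.4189 -0.2292] zmax 0.20997919007760085
side red1 [ 0.39  -0.368  0.03 ] [ 0.416 -0.301  0.197]
side red2 [ 0.28  -0.284  0.03 ] [ 0.334 -0.255  0.197]
side or [ 0.346 -0.167  0.03 ] [ 0.388 -0.105  0.197]
```

```bash
cat >> h.py <<'E'
def go(pos,yaw):
    "tool down, tool x at yaw: linear mm and rot in tool axes"
    s=r.get_state(); T=R.from_rotvec(s['orientation'])
    Tn=R.from_matrix(np.array([[np.cos(yaw),np.sin(yaw),0],[np.sin(yaw),-np.cos(yaw),0],[0,0,-1]]))
    print('lin',rel(pos).round(1),'rot',(T.inv()*Tn).as_rotvec().round(4), 'now',s['eef_pos'].round(4), 't',s['time_s'],'F',s['ft_force'].round(2))
E
python3 -c "
from h import *
go([.183,-.702,.31],.047)
go([.413,-.2395,.31],.047)"
```

```text
lin [  0.2   0.8 -79.5] rot [-0.0014  0.0003  0.2078] now [ 0.1826 -0.7012  0.2305] t 0.1 F [-0.29 -0.58 -0.15]
lin [ 339.3 -388.8  -79. ] rot [-0.0014  0.0003  0.2078] now [ 0.1826 -0.7012  0.2305] t 0.1 F [-0.29 -0.58 -0.15]
```

>>> arm_command(
  linear=[
    [0,0,-40],
    [0,0,-79],
    [339,-389,-79],
    [339,-389,-79],
    [339,-389,-79],
    [339,-389,-79],
    [339,-389,-79],
    [339,-389,-79],
    [339,-389,-79],
    [339,-389,-79],
    [339,-389,-79],
    [339,-389,-79],
    [339,-389,-79],
    [339,-389,-79],
    [339,-389,-79],
    [339,-389,-79],
    [339,-389,-79],
    [339,-389,-79],
  ],
  rot=[
    [0,0,0],
    [0,0,0.1],
    [0,0,0.208],
    [0,0,0.208],
    [0,0,0.208],
    [0,0,0.208],
    [0,0,0.208],
    [0,0,0.208],
    [0,0,0.208],
    [0,0,0.208],
    [0,0,0.208],
    [0,0,0.208],
    [0,0,0.208],
    [0,0,0.208],
    [0,0,0.208],
    [0,0,0.208],
    [0,0,0.208],
    [0,0,0.208],
  ],
  grip=[0,0,0,0,0,0.2,0.3,0.3,0.3,0.3,0.3,0.3,0.3,0.3,0.3,0.3,0.3,0.3],
)

```text
time_s: 1.6
eef_pos: [0.4122, -0.2406, 0.3101]
orientation: [3.14, 0.072, -0.001]
ft_force: [0.2, -0.9, 0.4]
grip_width: 0.06
grip_force: 0.0
```

```bash
python3 - <<'E'
from h import *
go([.413,-.2395,.167],.047); print(r.get_state()['grip_width'])
im,d,W,c=snap('wrist','w1')
X,Y,Z=W[...,0],W[...,1],W[...,2]
q=W[(abs(X-.413)<.03)&(abs(Y+.24)<.03)&(Z>.16)&(Z<.225)]
print(len(q)); 
t=q[q[:,2]>.2]; print(len(t),t.mean(0),t.min(0),t.max(0)) if len(t) else 0
print('cam',(-c[3].T@c[4]).round(3),c[3].round(2).tolist(), proj([[.413,-.2395,.21],[.413,-.2395,.06]],c))
E
```

```text
lin [  1.   -1.1 143.1] rot [ 0.0003  0.0006 -0.0011] now [ 0.4122 -0.2406  0.3101] t 1.6 F [ 0.21 -0.92  0.36]
0.05999540573663925
543
329 [ 0.4144996  -0.23968411  0.20862113] [ 0.40746878 -0.24551084  0.2000367 ] [ 0.4194893  -0.23390914  0.21145533]
cam [ 0.492 -0.237  0.453] [[0.05, -1.0, 0.0], [-0.95, -0.04, 0.31], [-0.31, -0.01, -0.95]] [[277.60358499 213.44782157]
 [278.41907447 169.92414235]]
```

>>> arm_command(
  linear=[
    [1,-1,40],
    [1,-1,80],
    [1,-1,115],
    [1,-1,135],
    [1,-1,143],
    [1,-1,143],
    [1,-1,143],
    [1,-1,143],
    [1,-1,143],
    [1,-1,143],
    [1,-1,143],
    [1,-1,143],
  ],
  rot=[
    [0,0,0],
    [0,0,0],
    [0,0,0],
    [0,0,0],
    [0,0,0],
    [0,0,0],
    [0,0,0],
    [0,0,0],
    [0,0,0],
    [0,0,0],
    [0,0,0],
    [0,0,0],
  ],
  grip=[0.3,0.3,0.3,0.3,0.3,0.3,1,1,1,1,1,1],
)

```text
time_s: 2.65
eef_pos: [0.4143, -0.2392, 0.1686]
orientation: [3.139, 0.073, 0.003]
ft_force: [-1.1, 0.1, 6.5]
grip_width: 0.0109
grip_force: 58.5
```

```bash
python3 -c "
from h import *
go([.414,-.2395,.2325],-.046)
go([.545,-.035,.2325],-.046)
go([.606,-.035,.2325],-.046)
go([.606,-.035,.2065],-.046)"
```

```text
lin [ -0.2   0.4 -63.9] rot [ 0.0013 -0.0022  0.0925] now [ 0.4143 -0.2392  0.1686] t 2.65 F [-1.12  0.05  6.46]
lin [ 140.2 -197.8  -63.9] rot [ 0.0013 -0.0022  0.0925] now [ 0.4143 -0.2392  0.1686] t 2.65 F [-1.12  0.05  6.46]
lin [ 201.1 -194.9  -63.8] rot [ 0.0013 -0.0022  0.0925] now [ 0.4143 -0.2392  0.1686] t 2.65 F [-1.12  0.05  6.46]
lin [ 201.  -195.   -37.8] rot [ 0.0013 -0.0022  0.0925] now [ 0.4143 -0.2392  0.1686] t 2.65 F [-1.12  0.05  6.46]
```

>>> arm_command(
  linear=[
    [0,0,-15],
    [0,0,-35],
    [0,0,-60],
    [0,0,-65],
    [20,-30,-65],
    [45,-60,-65],
    [70,-95,-65],
    [95,-130,-65],
    [115,-160,-65],
    [130,-185,-65],
    [140,-198,-65],
    [140,-198,-65],
    [140,-198,-65],
    [140,-198,-65],
  ],
  rot=[
    [0,0,0],
    [0,0,0],
    [0,0,0],
    [0,0,0],
    [0,0,0],
    [0,0,0.02],
    [0,0,0.04],
    [0,0,0.06],
    [0,0,0.08],
    [0,0,0.093],
    [0,0,0.093],
    [0,0,0.093],
    [0,0,0.093],
    [0,0,0.093],
  ],
  grip=[1,1,1,1,1,1,1,1,1,1,1,1,1,1],
)

```text
time_s: 3.82
eef_pos: [0.5435, -0.0351, 0.232]
orientation: [3.14, -0.073, -0.001]
ft_force: [0.6, -1.0, -1.8]
grip_width: 0.0109
grip_force: 58.9
```

```bash
python3 - <<'E'
from h import *
go([.606,-.035,.2325],-.046);print(r.get_state()['grip_width'])
a=snap('side','s2'); b=snap('top','t2')
A=cv2.resize(a[0][100:300,170:370],(400,400),interpolation=2)
B=cv2.resize(b[0][150:250,220:320],(400,400),interpolation=2)
cv2.imwrite('pics/crop2.png',np.hstack([A,B]))
for n,D in(('s',a),('t',b)):
    W,im=D[2],D[0].astype(int); X,Y,Z=W[...,0],W[...,1],W[...,2]
    m=(abs(X-.545)<.06)&(abs(Y+.035)<.03)&(Z>.06)&(Z<.15)&(im.min(-1)>60); q=W[m]
    if len(q)>10: print(n,'plate',len(q),q.mean(0).round(4),q.min(0).round(4),q.max(0).round(4),np.polyfit(q[:,0],q[:,1],1).round(4))
E
```

```text
lin [62.4 -3.  -0.5] rot [ 0.0006  0.0008 -0.0006] now [ 0.5435 -0.0351  0.232 ] t 3.8167 F [ 0.6  -1.02 -1.79]
0.010853231661330735
s plate 886 [ 0.541  -0.0316  0.1101] [ 0.5067 -0.0379  0.0743] [ 0.5764 -0.0249  0.1496] [-0.0479 -0.0056]
```

View pics/crop2.png

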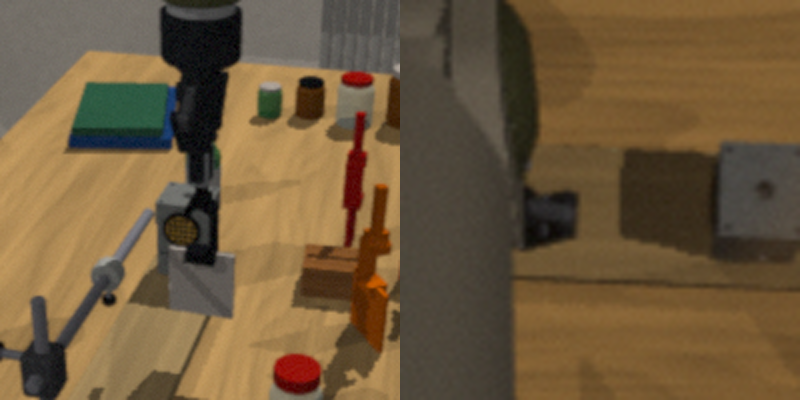

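>>> arm_command(
  linear=[
    [10,0,-2],
    [25,-1,-2],
    [40,-2,-2],
    [55,-3,-2],
    [63,-3,-2],
    [63,-3,-2],
    [63,-3,-2],
  ],
  rot=[
    [0,0,0],
    [0,0,0],
    [0,0,0],
    [0,0,0],
    [0,0,0],
    [0,0,0],
    [0,0,0],
  ],
  grip=[1,1,1,1,1,1,1],
)

```text
time_s: 4.5
eef_pos: [0.6071, -0.0348, 0.234]
orientation: [3.141, -0.074, -0.001]
ft_force: [-0.3, -0.8, -1.1]
grip_width: 0.0112
grip_force: 58.9
```

```bash
python3 - <<'E'
from h import *
go([.607,-.035,.206],-.046)
a=snap('side','s3')
W,im=a[2],a[0].astype(int); X,Y,Z=W[...,0],W[...,1],W[...,2]
m=(abs(X-.605)<.06)&(abs(Y+.033)<.02)&(Z>.06)&(Z<.14)&(im.min(-1)>60); q=W[m]
print(len(q),q.mean(0).round(4),q.min(0).round(4),q.max(0).round(4))
u,v=proj([.605,-.03,.18],a[3])[0].astype(int); print(u,v)
cv2.imwrite('pics/crop3.png',cv2.resize(a[0][v-60:v+60,u-60:u+60],(600,600),interpolation=2))
E
```

```text
lin [-0.   0.2 28. ] rot [ 0.0001  0.0008 -0.001 ] now [ 0.6071 -0.0348  0.234 ] t 4.5 F [-0.25 -0.81 -1.13]
658 [ 0.5993 -0.0309  0.1075] [ 0.5698 -0.0381  0.0761] [ 0.6396 -0.0254  0.1399]
239 211
```

View pics/crop3.png

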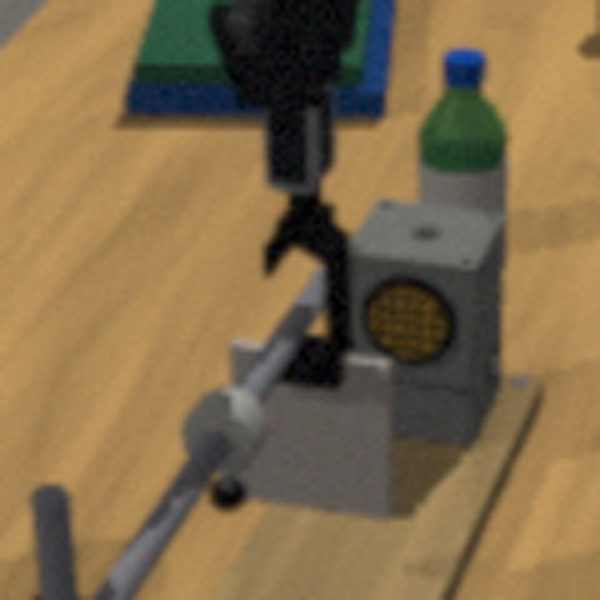

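>>> arm_command(
  linear=[
    [0,0,8],
    [0,0,16],
    [0,0,21],
    [0,0,23],
    [0,0,23],
  ],
  rot=[
    [0,0,0],
    [0,0,0],
    [0,0,0],
    [0,0,0],
    [0,0,0],
  ],
  grip=[1,1,1,1,1],
)

```text
time_s: 4.97
eef_pos: [0.6067, -0.0342, 0.2103]
orientation: [3.141, -0.072, -0.003]
ft_force: [0.5, -0.4, -1.6]
grip_width: 0.0112
grip_force: 58.9
```

>>> arm_command(
  linear=[
    [0,0,1],
    [0,0,2],
    [0,0,3],
    [0,0,3],
  ],
  rot=[
    [0,0,0],
    [0,0,0],
    [0,0,0],
    [0,0,0],
  ],
  grip=[1,1,1,1],
)

```text
time_s: 5.3
eef_pos: [0.6073, -0.0342, 0.2082]
orientation: [3.141, -0.073, -0.0]
ft_force: [-0.1, -0.6, -1.6]
grip_width: 0.0111
grip_force: 58.9
```

>>> arm_command(
  linear=[
    [0,0,1],
    [0,0,1.5],
    [0,0,1.5],
  ],
  rot=[
    [0,0,0],
    [0,0,0],
    [0,0,0],
  ],
  grip=[1,1,1],
)

```text
time_s: 5.55
eef_pos: [0.6075, -0.0342, 0.2068]
orientation: [-3.141, 0.073, -0.0]
ft_force: [0.3, 0.3, -1.3]
grip_width: 0.0111
grip_force: 59.2
```

>>> arm_command(
  linear=[
    [0,0,0.5],
    [0,0,1],
    [0,0,1],
  ],
  rot=[
    [0,0,0],
    [0,0,0],
    [0,0,0],
  ],
  grip=[1,1,1],
)

```text
time_s: 5.8
eef_pos: [0.6077, -0.0342, 0.2066]
orientation: [3.141, -0.073, 0.002]
ft_force: [-0.2, 0.2, 6.9]
grip_width: 0.0109
grip_force: 60.2
```

>>> arm_command(
  linear=[
    [0,0,-0.6],
    [0,-8,-0.6],
    [0,-18,-0.6],
    [0,-30,-0.6],
    [0,-42,-0.6],
    [0,-53,-0.6],
    [0,-60,-0.6],
    [0,-64,-0.6],
    [0,-66,-0.6],
    [0,-66,-0.6],
  ],
  rot=[
    [0,0,0],
    [0,0,0],
    [0,0,0],
    [0,0,0],
    [0,0,0],
    [0,0,0],
    [0,0,0],
    [0,0,0],
    [0,0,0],
    [0,0,0],
  ],
  grip=[1,1,1,1,1,1,1,1,1,1],
)

```text
time_s: 6.63
eef_pos: [0.6107, 0.0324, 0.2066]
orientation: [-3.141, 0.072, -0.001]
ft_force: [1.5, -1.5, 4.6]
grip_width: 0.0113
grip_force: 59.8
```

```bash
python3 - <<'E'
from h import *
go([.609,.042,.207],-.046)
a=snap('side','s4')
u,v=proj([.607,.04,.18],a[3])[0].astype(int); print(u,v)
cv2.imwrite('pics/crop4.png',cv2.resize(a[0][v-60:v+60,u-60:u+60],(600,600),interpolation=2))
E
```

```text
lin [-2.2 -9.5 -0.4] rot [-0.0003 -0.0007  0.0003] now [0.6107 0.0324 0.2066] t 6.6333 F [ 1.53 -1.47  4.62]
228 227
```

View pics/crop4.png

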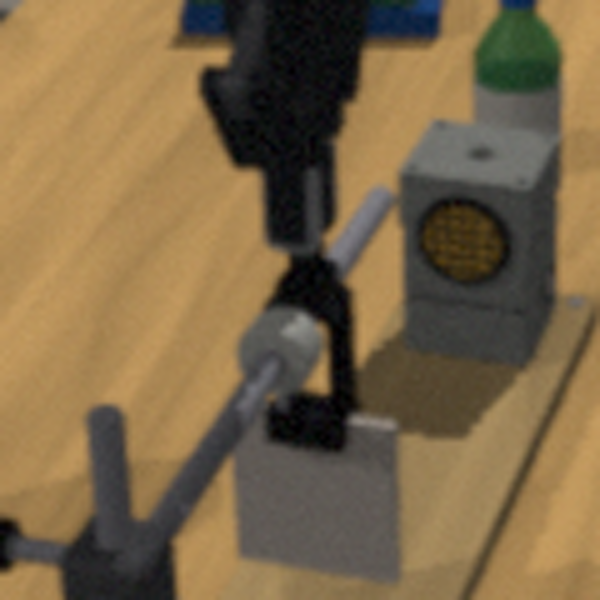

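>>> arm_command(
  linear=[
    [0,-3,-0.4],
    [0,-6,-0.4],
    [0,-7,-0.4],
    [0,-8,-0.4],
    [0,-8,-0.4],
  ],
  rot=[
    [0,0,0],
    [0,0,0],
    [0,0,0],
    [0,0,0],
    [0,0,0],
  ],
  grip=[1,1,1,1,1],
)

```text
time_s: 7.1
eef_pos: [0.6109, 0.0398, 0.2067]
orientation: [-3.141, 0.072, -0.0]
ft_force: [3.4, -2.2, 1.9]
grip_width: 0.0112
grip_force: 59.4
```

>>> arm_command(
  linear=[
    [0,-1,0],
    [0,-2,0],
    [0,-2,0],
  ],
  rot=[
    [0,0,0],
    [0,0,0],
    [0,0,0],
  ],
  grip=[1,1,1],
)

```text
time_s: 7.35
eef_pos: [0.6109, 0.0418, 0.2068]
orientation: [-3.141, 0.073, -0.0]
ft_force: [2.9, -3.2, 2.5]
grip_width: 0.0109
grip_force: 59.5
```

>>> arm_command(
  linear=[
    [0.5,-1,0],
    [0.5,-2,0],
    [0.5,-2,0],
  ],
  rot=[
    [0,0,0],
    [0,0,0],
    [0,0,0],
  ],
  grip=[1,1,1],
)

```text
time_s: 7.6
eef_pos: [0.6113, 0.0438, 0.2067]
orientation: [3.141, -0.072, -0.001]
ft_force: [2.2, -4.0, 2.2]
grip_width: 0.011
grip_force: 59.5
```

>>> arm_command(
  linear=[
    [0,-1,0],
    [0,-2,0],
    [0,-2,0],
  ],
  rot=[
    [0,0,0],
    [0,0,0],
    [0,0,0],
  ],
  grip=[1,1,1],
)

```text
time_s: 7.85
eef_pos: [0.6113, 0.0439, 0.2067]
orientation: [3.139, -0.074, -0.001]
ft_force: [2.1, -7.8, 4.2]
grip_width: 0.011
grip_force: 59.7
```

>>> arm_command(
  linear=[
    [0,1,0],
    [0,1.3,0],
    [0,1.3,0],
    [0,1.3,0],
    [0,1.3,0],
    [0,1.3,0],
    [0,1.3,0],
    [0,1.3,0],
    [0,1.3,0],
  ],
  rot=[
    [0,0,0],
    [0,0,0],
    [0,0,0],
    [0,0,0],
    [0,0,0],
    [0,0,0],
    [0,0,0],
    [0,0,0],
    [0,0,0],
  ],
  grip=[1,1,0.8,0.7,0.6,0.5,0.4,0.4,0.4],
)

```text
time_s: 8.6
eef_pos: [0.6114, 0.0445, 0.2067]
orientation: [-3.141, 0.072, 0.0]
ft_force: [0.2, -0.7, 0.1]
grip_width: 0.0512
grip_force: 0.0
```

>>> arm_command(
  linear=[
    [0,0,-10],
    [0,0,-25],
    [0,0,-50],
    [0,0,-80],
    [0,0,-100],
    [0,0,-100],
  ],
  rot=[
    [0,0,0],
    [0,0,0],
    [0,0,0],
    [0,0,0],
    [0,0,0],
    [0,0,0],
  ],
  grip=[0.4,0.4,0.4,0.4,0.4,0.4],
)

```text
time_s: 9.1
eef_pos: [0.6134, 0.0447, 0.3122]
orientation: [-3.139, 0.073, -0.012]
ft_force: [1.1, 0.9, 0.7]
grip_width: 0.0515
grip_force: 0.0
```

```bash
python3 - <<'E'
from h import *
w=snap('wrist','w5'); a=snap('side','s5')
u,v=proj([.607,.04,.18],a[3])[0].astype(int)
A=cv2.resize(a[0][v-60:v+60,u-60:u+60],(400,400),interpolation=2)
B=cv2.resize(w[0],(400,300)); B=np.vstack([B,np.zeros((100,400,3),np.uint8)])
cv2.imwrite('pics/crop5.png',np.hstack([A,B]))
for n,D in(('w',w),('s',a)):
    W=D[2];X,Y,Z=W[...,0],W[...,1],W[...,2]
    q=W[(abs(X-.61)<.02)&(abs(Y-.044)<.02)&(Z>.2)&(Z<.26)]; print(n,'stem',len(q),q.mean(0).round(4) if len(q) else'',q.min(0).round(4),q.max(0).round(4))
    for lo,hi in((.22,.23),(.195,.205)): t=W[(abs(X-.61)<.02)&(abs(Y-.044)<.02)&(Z>lo)&(Z<hi)]; print(lo,len(t),t.mean(0).round(4) if len(t) else '')
    q=W[(abs(X-.61)<.02)&(Y>.04)&(Y<.11)&(Z>.183)&(Z<.194)]; print(' collar',len(q),np.percentile(q[:,1],[1,10,50,90,99]).round(4) if len(q) else '')
# probe handle with all
go([.4235,.2,.23],-.046)
for n,D in(('w',w),('s',a)):
    W=D[2];X,Y,Z=W[...,0],W[...,1],W[...,2]
    q=W[(abs(X-.4235)<.025)&(abs(Y-.198)<.025)&(Z>.07)&(Z<.16)]; print(n,'probe',len(q),q.mean(0).round(4) if len(q) else'',(q.min(0).round(4),q.max(0).round(4)) if len(q) else '')
    # hole
E
```

```text
w stem 787 [0.6125 0.0434 0.2354] [0.6032 0.0373 0.2   ] [0.616  0.0495 0.2495]
0.22 90 [0.6151 0.0433 0.2251]
0.195 69 [0.6155 0.0433 0.2   ]
 collar 1086 [0.0411 0.0486 0.0605 0.0705 0.0729]
s stem 180 [0.6078 0.0484 0.225 ] [0.6023 0.0382 0.2007] [0.6147 0.0538 0.2471]
0.22 35 [0.6073 0.0488 0.2247]
0.195 36 [0.6082 0.0484 0.2001]
 collar 134 [0.0438 0.049  0.0609 0.0745 0.076 ]
lin [-195.4 -146.7   77.8] rot [-0.0004 -0.0022 -0.0003] now [0.6117 0.0444 0.3081] t 9.2 F [-0.31  0.61  0.21]
w probe 0  
s probe 272 [0.4238 0.2047 0.1077] (array([0.4177, 0.1967, 0.07  ]), array([0.4307, 0.2088, 0.1391]))
```

View pics/crop5.png

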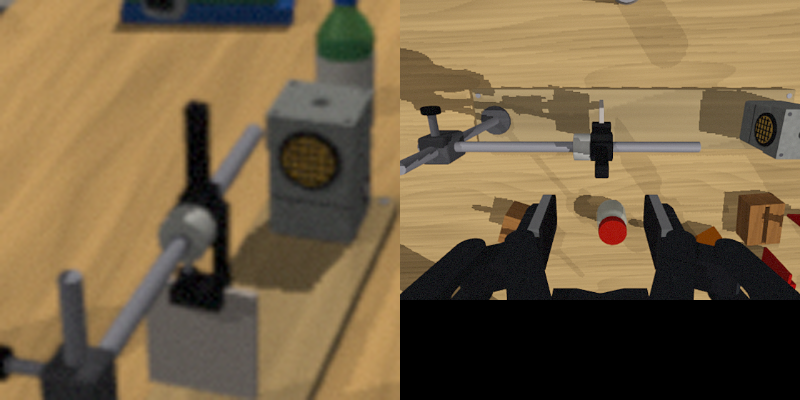

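>>> arm_command(
  linear=[
    [-15,-10,0],
    [-45,-33,0],
    [-75,-56,10],
    [-105,-79,25],
    [-135,-101,40],
    [-160,-120,45],
    [-180,-135,48],
    [-195,-144,48],
    [-195,-144,48],
    [-195,-144,48],
  ],
  rot=[
    [0,0,0],
    [0,0,0],
    [0,0,0],
    [0,0,0],
    [0,0,0],
    [0,0,0],
    [0,0,0],
    [0,0,0],
    [0,0,0],
    [0,0,0],
  ],
  grip=[0.4,0.4,0.4,0.4,0.4,0.4,0.4,0.4,0.4,0.4],
)

```text
time_s: 10.03
eef_pos: [0.4225, 0.1974, 0.2583]
orientation: [3.14, -0.069, -0.002]
ft_force: [-0.3, -0.6, 0.2]
grip_width: 0.0512
grip_force: 0.0
```

```bash
python3 - <<'E'
from h import *
w=snap('wrist','w6'); t=snap('top','t6')
for n,D in(('w',w),('t',t)):
    W=D[2];X,Y,Z=W[...,0],W[...,1],W[...,2]
    for lo,hi in((.135,.142),(.11,.125),(.075,.1),(.05,.057)):
        q=W[(abs(X-.4235)<.045)&(abs(Y-.198)<.045)&(Z>lo)&(Z<hi)]
        if len(q)>3: print(n,lo,len(q),q.mean(0).round(4),q.min(0).round(4),q.max(0).round(4))
go([.4235,.1975,.080],-.046)
E
```

```text
w 0.135 235 [0.4251 0.1995 0.139 ] [0.4192 0.1937 0.1351] [0.4306 0.2057 0.1416]
w 0.11 74 [0.4292 0.1991 0.1178] [0.4257 0.1934 0.1104] [0.4308 0.2053 0.1248]
w 0.075 90 [0.4293 0.1992 0.0881] [0.425  0.1932 0.075 ] [0.4308 0.2054 0.1   ]
w 0.05 2909 [0.4276 0.1993 0.0547] [0.3886 0.1633 0.0502] [0.4602 0.2358 0.057 ]
t 0.11 10 [0.4228 0.1934 0.1195] [0.4175 0.1915 0.1122] [0.428  0.1971 0.1249]
t 0.075 12 [0.4233 0.1924 0.0882] [0.4189 0.1909 0.0759] [0.4294 0.1947 0.0967]
t 0.05 306 [0.423  0.1939 0.0533] [0.3878 0.1631 0.0501] [0.4595 0.2331 0.057 ]
lin [ -0.4  -1.  178.5] rot [ 0.0005  0.0003 -0.0009] now [0.4239 0.1966 0.2585] t 10.1333 F [ 0.19 -0.21 -0.02]
```

>>> arm_command(
  linear=[
    [1,-3,0],
    [1,-3,30],
    [1,-3,70],
    [1,-3,110],
    [1,-3,145],
    [1,-3,168],
    [1,-3,178],
    [1,-3,178],
    [1,-3,178],
    [1,-3,178],
    [1,-3,178],
    [1,-3,178],
    [1,-3,178],
  ],
  rot=[
    [0,0,0],
    [0,0,0],
    [0,0,0],
    [0,0,0],
    [0,0,0],
    [0,0,0],
    [0,0,0],
    [0,0,0],
    [0,0,0],
    [0,0,0],
    [0,0,0],
    [0,0,0],
    [0,0,0],
  ],
  grip=[0.4,0.4,0.4,0.4,0.4,0.4,0.4,0.4,1,1,1,1,1],
)

```text
time_s: 11.22
eef_pos: [0.4252, 0.2003, 0.0818]
orientation: [-3.14, 0.073, -0.003]
ft_force: [1.1, -1.7, 7.9]
grip_width: 0.0118
grip_force: 58.5
```

>>> arm_command(
  linear=[
    [0,0,-10],
    [0,0,-30],
    [0,0,-60],
    [0,0,-100],
    [0,0,-140],
    [0,0,-175],
    [0,0,-200],
    [0,0,-215],
    [0,0,-220],
    [0,0,-220],
  ],
  rot=[
    [0,0,0],
    [0,0,0],
    [0,0,0],
    [0,0,0],
    [0,0,0],
    [0,0,0],
    [0,0,0],
    [0,0,0],
    [0,0,0],
    [0,0,0],
  ],
  grip=[1,1,1,1,1,1,1,1,1,1],
)

```text
time_s: 12.05
eef_pos: [0.4247, 0.2002, 0.302]
orientation: [-3.139, 0.073, -0.004]
ft_force: [0.5, -0.5, -1.4]
grip_width: 0.0116
grip_force: 58.4
```

```bash
python3 - <<'E'
from h import *
st=r.get_state(); print(st['eef_pos'],st['grip_width'])
t=snap('top','t7'); s=snap('side','s7'); w=snap('wrist','w7')
p=st['eef_pos']
for n,D in(('t',t),('s',s),('w',w)):
    W=D[2];X,Y,Z=W[...,0],W[...,1],W[...,2]
    z0=p[2]+.0187
    for lo,hi in((-.092,-.07),(-.07,-.05),(-.045,-.035),(-.03,-.022),(.0,.05)):
        q=W[(abs(X-p[0])<.03)&(abs(Y-p[1])<.03)&(Z>z0+lo)&(Z<z0+hi)]
        if len(q)>3: print(n,lo,len(q),q.mean(0).round(4),q.min(0).round(4),q.max(0).round(4))
# hole with top camera
im=t[0].astype(float).mean(-1)[190:204,304:320]; m=np.clip(62-im,0,None); v,u=np.mgrid[190:204,304:320]
uu,vv=(u*m).sum()/m.sum(),(v*m).sum()/m.sum()
f,cx,cy,Rm,tt=t[3]; C=-Rm.T@tt; ray=Rm.T@np.array([(uu-cx)/f,(vv-cy)/f,1]); print('hole',uu,vv,C+ray*(.12-C[2])/ray[2])
W=t[2]; q=W[(abs(W[...,0]-.597)<.05)&(abs(W[...,1]+.218)<.05)&(W[...,2]>.117)&(W[...,2]<.125)]; print('sensor top',cv2.minAreaRect((q[:,:2]*1000).astype(np.float32)))
go([.54,-.19,.30],-.046)
E
```

```text
[0.42473108 0.2002228  0.3020379 ] 0.01159405651184854
t 0.0 29 [0.4178 0.1772 0.3576] [0.408  0.1703 0.3416] [0.44   0.1849 0.3706]
s -0.092 38 [0.4229 0.2022 0.2389] [0.4208 0.1997 0.2291] [0.4256 0.2039 0.2502]
s -0.07 39 [0.4231 0.2022 0.2602] [0.4207 0.2003 0.2513] [0.4257 0.2048 0.2692]
s -0.045 57 [0.4227 0.205  0.2802] [0.4159 0.199  0.2758] [0.4297 0.2091 0.2856]
s -0.03 22 [0.4227 0.2059 0.2936] [0.4169 0.2    0.291 ] [0.4282 0.2091 0.2965]
s 0.0 262 [0.4197 0.2139 0.3386] [0.4069 0.1709 0.3208] [0.436  0.2295 0.3706]
w -0.092 116 [0.4247 0.1992 0.2399] [0.4231 0.1968 0.2288] [0.4259 0.2017 0.2507]
w -0.07 71 [0.4249 0.1992 0.256 ] [0.4235 0.197  0.2508] [0.4257 0.2015 0.2617]
w -0.045 314 [0.4278 0.1993 0.2799] [0.4218 0.1924 0.2758] [0.431  0.2067 0.2857]
w -0.03 208 [0.4283 0.1993 0.2948] [0.4252 0.1934 0.2908] [0.4299 0.205  0.2987]
w 0.0 15911 [0.4316 0.2006 0.3496] [0.4106 0.1702 0.3207] [0.4431 0.2302 0.3707]
hole 310.8369453044376 196.86687306501548 [ 0.59828142 -0.21919574  0.12      ]
sensor top ((597.3790283203125, -218.68234252929688), (60.0688591003418, 66.6111068725586), 86.3958740234375)
lin [ 1.34e+02  3.84e+02 -2.00e-01] rot [ 0.0011  0.0017 -0.0002] now [0.4238 0.1997 0.2996] t 12.2 F [ 0.87  0.11 -0.49]
```

>>> arm_command(
  linear=[
    [4,10,0],
    [14,40,0],
    [28,80,0],
    [42,120,0],
    [56,160,0],
    [70,200,0],
    [84,240,0],
    [98,280,0],
    [112,320,0],
    [124,356,0],
    [130,378,0],
    [134,390,0],
    [134,396,0],
    [134,399,0],
    [134,399,0],
    [134,399,0],
  ],
  rot=[
    [0,0,0],
    [0,0,0],
    [0,0,0],
    [0,0,0],
    [0,0,0],
    [0,0,0],
    [0,0,0],
    [0,0,0],
    [0,0,0],
    [0,0,0],
    [0,0,0],
    [0,0,0],
    [0,0,0],
    [0,0,0],
    [0,0,0],
    [0,0,0],
  ],
  grip=[1,1,1,1,1,1,1,1,1,1,1,1,1,1,1,1],
)

```text
time_s: 13.53
eef_pos: [0.5397, -0.203, 0.3006]
orientation: [-3.14, 0.07, 0.001]
ft_force: [0.1, -0.0, 0.4]
grip_width: 0.0114
grip_force: 58.5
```

```bash
python3 - <<'E'
from h import *
w=snap('wrist','w8'); c=w[3]
uv=proj([.598,-.219,.12],c)[0]; print(uv)
u,v=uv.astype(int); cv2.imwrite('pics/crop8.png',cv2.resize(w[0][max(v-90,0):v+110,max(0,u-100):u+100],None,fx=3,fy=3,interpolation=2)); print(max(v-90,0),max(u-100,0))
W=w[2]; m=(abs(W[...,0]-.597)<.05)&(abs(W[...,1]+.218)<.05)&(W[...,2]>.117)&(W[...,2]<.124)
q=W[m]; print('sensor top',np.median(q[:,2]),cv2.minAreaRect((q[:,:2]*1000).astype(np.float32)))
go([.598,-.219,.2],-.046)
E
```

```text
[295.49195001 118.19296389]
28 195
sensor top 0.12074719945324583 ((597.9406127929688, -217.58624267578125), (60.27762222290039, 65.39521026611328), 87.3545150756836)
lin [ 58.9  13.6 100.7] rot [-0.0006  0.0003  0.002 ] now [ 0.5398 -0.2029  0.3008] t 13.5833 F [-0.28  0.41 -0.91]
```

View pics/crop8.png

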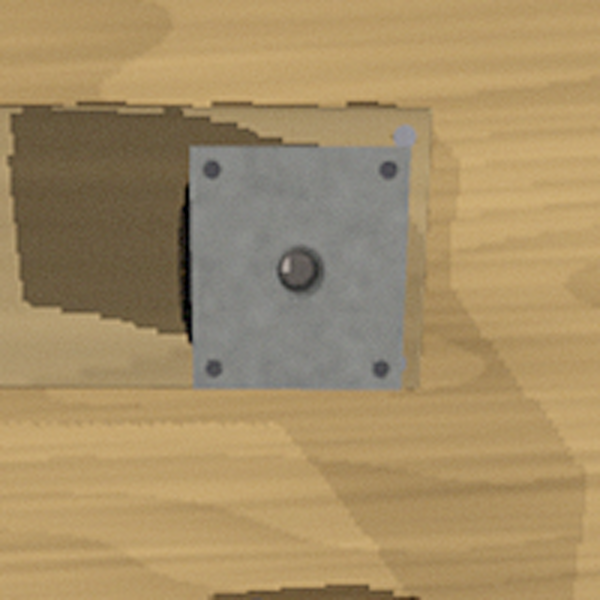

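>>> arm_command(
  linear=[
    [15,3,0],
    [40,8,0],
    [56,11,0],
    [60,12,15],
    [60,12,40],
    [60,12,70],
    [60,12,90],
    [60,12,96],
    [60,12,96],
    [60,12,96],
  ],
  rot=[
    [0,0,0],
    [0,0,0],
    [0,0,0],
    [0,0,0],
    [0,0,0],
    [0,0,0],
    [0,0,0],
    [0,0,0],
    [0,0,0],
    [0,0,0],
  ],
  grip=[1,1,1,1,1,1,1,1,1,1],
)

```text
time_s: 14.42
eef_pos: [0.5998, -0.2187, 0.2056]
orientation: [3.141, -0.071, 0.001]
ft_force: [0.3, -0.1, 1.1]
grip_width: 0.0115
grip_force: 58.5
```

```bash
python3 - <<'E'
from h import *
go([.5995,-.2177,.2],-.046)
w=snap('wrist','w9'); s=snap('side','s9'); print(proj([.599,-.2183,.12],w[3]),proj([.5987,-.219,.12],s[3]))
W=w[2];X,Y,Z=W[...,0],W[...,1],W[...,2]
q=W[(abs(X-.599)<.01)&(abs(Y+.218)<.01)&(Z>.133)&(Z<.17)]; print(len(q),q.mean(0).round(4),q.min(0).round(4),q.max(0).round(4)) if len(q) else 0
u,v=proj([.599,-.2183,.12],w[3])[0].astype(int); A=cv2.resize(w[0][v-40:v+40,u-40:u+40],(400,400),interpolation=2)
u,v=proj([.5987,-.219,.12],s[3])[0].astype(int); B=cv2.resize(s[0][v-25:v+25,u-25:u+25],(400,400),interpolation=2)
cv2.imwrite('pics/crop9.png',np.hstack([A,B]))
E
```

```text
lin [-0.4 -1.   5.6] rot [-0.     -0.0007  0.0009] now [ 0.5998 -0.2187  0.2056] t 14.4167 F [ 0.34 -0.05  1.06]
[[278.6167843  223.14664705]] [[263.13233761 196.58549526]]
184 [ 0.6007 -0.2192  0.1516] [ 0.5987 -0.2216  0.1335] [ 0.6017 -0.2168  0.1675]
```

View pics/crop9.png

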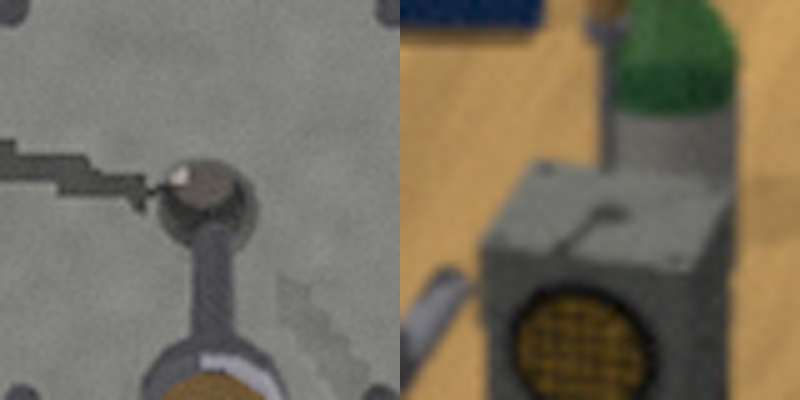

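>>> arm_command(
  linear=[
    [-0.6,-0.3,0],
    [-0.6,-0.3,6],
    [-0.6,-0.3,12],
    [-0.6,-0.3,18],
    [-0.6,-0.3,23],
    [-0.6,-0.3,23],
    [-0.6,-0.3,23],
  ],
  rot=[
    [0,0,0],
    [0,0,0],
    [0,0,0],
    [0,0,0],
    [0,0,0],
    [0,0,0],
    [0,0,0],
  ],
  grip=[1,1,1,1,1,1,1],
)

```text
time_s: 15.1
eef_pos: [0.5984, -0.219, 0.1811]
orientation: [-3.14, 0.073, 0.002]
ft_force: [-0.1, 0.1, 0.5]
grip_width: 0.0114
grip_force: 58.5
```

>>> arm_command(
  linear=[
    [0,0,1],
    [0,0,3],
    [0,0,5],
    [0,0,5],
    [0,0,5],
  ],
  rot=[
    [0,0,0],
    [0,0,0],
    [0,0,0],
    [0,0,0],
    [0,0,0],
  ],
  grip=[1,1,1,1,1],
)

```text
time_s: 15.52
eef_pos: [0.599, -0.2191, 0.177]
orientation: [3.141, -0.073, 0.001]
ft_force: [0.8, 0.6, 1.9]
grip_width: 0.0117
grip_force: 58.5
```

>>> arm_command(
  linear=[
    [0,0,1],
    [0,0,2],
    [0,0,3],
    [0,0,3],
    [0,0,3],
  ],
  rot=[
    [0,0,0],
    [0,0,0],
    [0,0,0],
    [0,0,0],
    [0,0,0],
  ],
  grip=[1,1,1,1,1],
)

```text
time_s: 15.93
eef_pos: [0.5989, -0.2191, 0.1739]
orientation: [3.141, -0.073, 0.001]
ft_force: [-0.9, -0.5, 3.6]
grip_width: 0.0114
grip_force: 58.6
```

>>> arm_command(
  linear=[
    [0,0,1],
    [0,0,2],
    [0,0,2],
    [0,0,2],
  ],
  rot=[
    [0,0,0],
    [0,0,0],
    [0,0,0],
    [0,0,0],
  ],
  grip=[1,1,1,1],
)

```text
time_s: 16.27
eef_pos: [0.5994, -0.2192, 0.1732]
orientation: [3.14, -0.073, 0.003]
ft_force: [-1.3, 0.9, 14.6]
grip_width: 0.0115
grip_force: 60.1
```

```bash
python3 - <<'E'
from h import *
s=snap('side','s10')
W=s[2];X,Y,Z=W[...,0],W[...,1],W[...,2]
for lo,hi in((.22,.23),(.195,.205)): t=W[(abs(X-.61)<.02)&(abs(Y-.044)<.02)&(Z>lo)&(Z<hi)]; print(lo,len(t),t.mean(0).round(4) if len(t) else '')
st=r.get_state(); print(st['ft_force'],st['eef_pos'],st['grip_width'],st['time_s'])
print(workorder.job_done())
E
```

```text
0.22 38 [0.6075 0.0483 0.225 ]
0.195 38 [0.6085 0.0489 0.2002]
[-1.37881903  0.64382226 14.08599577] [ 0.59935852 -0.21921669  0.17323695] 0.011457150175531188 16.3167
the job is handed in; nothing more can be done
None
```

I handed the job in at 16.3 s: the target hangs still on the rod against the stop collar, and the probe, still in the gripper, is holding the button down with about 14 N (it bottoms out at 4.5 N). I kept clear of the jar, beaker and bottle.

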